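# Brake lever check on a walker handle

## Robot

A 6-joint arm with a two-finger parallel gripper is mounted at the origin on the work surface. World frame = base frame: x ahead of the robot, y to its left, z up, the work surface at z = 0. Lengths are in mm, angles in rad, forces in N, time in s.
With the tool pointing down it reaches from about 350 to 775 mm from the base axis. Payload 7.3 kg.
Tool frame: the origin (TCP) lies midway between the tips of the shut fingers; the grasp point (between the pads) lies 19 mm behind it (grip_depth is the distance from the TCP to the grasp point, in mm); z points along the fingers, y is the direction in which the jaws open and shut (so a half turn about z gives the same grasp; the last joint's range is limited). The gripper opens to 92 mm and grips with 3 to 60 N. Pads are 19 mm wide; open, the fingers measure 130 mm over their backs; the gripper's body (75 mm by 190 mm) begins 47 mm behind the grasp point.
Start: joints at [1.184, 0.342, 1.524, -0, 1.275, -0.146], TCP at [125.186, 509.876, 226.741] pointing down, gripper open.
Joint ranges: [-2.53, 2.53], [-0.77, 2.02], [0.04, 2.7], [-1, 4.14], [0.28, 2.66], [-3.11, 3.11]. Speed limits (rad/s): [2.57, 2.57, 3.14, 3.14, 3.14, 3.14].

## Interface

Orientations are given as [roll, pitch, yaw] about the fixed x, y, z axes, in that order (R = Rz(yaw) Ry(pitch) Rx(roll)).
In Python, from plant import get_obs, capture, close_job, spot_in, silhouettes, mark_of, grip_depth gives the robot as it stands.
- The arm moves only by the tool servo_tool, never from a script. Its arguments are lists of equal length, an entry for each row: "slide": the shift along the tool's x, y, z normalised to -1 to 1, where 1 is 20 cm, a list of three; "rot": the turn, a rotation vector about the tool's x, y, z normalised to -1 to 1, where 1 is pi rad, a list of three; "claw": the finger opening in mm, from 0 to 91.8. A call has 1 to 5 rows; each row is the pose to reach, as a shift and turn from the pose commanded when the call began, along the tool's axes at that moment, turning the shorter way round; what a row does not reach only later rows make up. A row lasts 1/8 s, in which the tool goes at most 62.5 mm and 10.7 degrees, less where a joint would pass 70% of its speed; a pose out of reach is approached as far as the arm can. A call with a number of a shift or a turn outside -1 to 1 is refused whole. A call with a gripper value outside its range is refused whole. The fingers move at their own pace and stop on an object; the grip force is fixed at half the most. Time passes only in rows, so rows that repeat a pose let the fingers close. It gives the time, the measured TCP pose, the force and the opening at its end, in the units of the state.
- get_obs(): the state, without advancing time (a new reading comes with each control period).
- capture(name): name is "side" or "top"; returns a dict with "frame" (480x640x3 uint8, red, green, blue), "depth" (480x640 float32, mm along the optical axis (not along the pixel's ray), 0 where there is no reading), "vertical_fov" (degrees; the focal length in pixels is half the picture's height over the tangent of half this angle, whatever the lens; pixels are square), "cx", "cy" (the principal point, pixels), "D" ([k1, k2, p1, p2, k3] as OpenCV has them; the pictures are not rectified), "position" and "rotation" of the camera in the world. Camera axes: x right, y down, z forward; pixel columns grow to the right and rows downward; lengths in mm; the calibration is good to about 2 mm. A picture is of the moment at which its call begins.
- close_job(): hands the job in, once; it reports no verdict.
Trained networks look in the newest picture that a camera, given by its name, has taken for a name from the list of things; names that differ only in an ending like _2 or _b are one class to them, and where a whole thing is asked for, a point or a joint stands for the part that bears it (a point fixed in the world has none). Each returns a list of dicts, best first, with "confidence" (0 to 1); they miss things now and then, are a little off and sometimes report something else, mostly with a low value. They report only what shows in the picture. A call takes as long as a camera call.
- spot_in(query, camera): "box" ([left, top, right, bottom] in pixels, round what is visible of it).
- silhouettes(query, camera): "pixels" (480x640 bool, what is visible of it) and "box" ([left, top, right, bottom] in pixels, round what is visible of it).
- mark_of(query, camera): "xy" ([column, row] in pixels: a listed point, or the origin of a listed thing).
The state is a dict: "time": time; "joint_positions": joint angles; "dq": joint speeds; "tau": joint torques, N m; "tool_pos": TCP position; "tcp_rot": TCP orientation; "contact_force": force on the tool from outside, world axes, zero at the start; "moment": the same for the moment, N m; "grip_width": finger opening in mm.
Only numpy, scipy, OpenCV 4.12 (cv2) and the standard library are available. Lean on these libraries where they do the work, as an engineer would, in place of code of your own. Each camera call takes 0.05 s, during which the arm holds its last target. There are 200 camera calls.

## Task

Check the red brake lever of the walker handle: push it in from outside with the backs of the fingers until it meets its stop, keep it there a moment, then let it spring right out again with the fingers off it. Then push it in to its stop a second time and finish while still holding it there, so that I can look at the gap left to the grip. Do not force it, do not pinch or pull it or touch the grip, and leave the handle with the grey lever and everything else alone.

Things in the scene. Friction and masses are not known exactly. Their poses are not given: they have to be found in the camera images.
- red_handle: Walker push handle with the RED brake lever, clamped on a fixed plywood foot board 160 (x) x 220 (y) x 18 mm. Origin: centre of the board's underside. x is level, across the grip and away from the robot (within 0.4 rad of world x): the lever is pressed in along +x. y runs along the grip. The tube lies level 110 mm above the origin and bends down to the board at y = +90 mm. Top at 130 mm.
- red_grip: black rubber grip (the bar) of the red handle, 32 mm diameter (38 mm at the collar), from y = -105 to +20 mm of red_handle; origin on the grip's axis 110 mm above red_handle's origin, same axes. Fixed.
- red_blade: red brake lever on the robot's side of the grip. Origin on its upright pivot, at (-35, +45, 110) mm of red_handle; axes as red_handle's when out; turns about z. Straight part: y -22 to -130 mm, x -35 (outer face, towards the robot) to -27 mm from the pivot, 18 mm high (z -9 to +9), with an 18 mm ball end (to y = -140). Free air before its outer face, down to the board.
- red_strip: thin black rubber strip, 3 x 75 x 12 mm, on the lever's inner face, the one that looks at the grip; same frame as red_blade. Not to be touched: the lever is pushed from outside only.
- red_pad (a point): point on the red lever's outer face (towards the robot), half-way up, 100 mm along from the pivot and 40 mm short of its outer end: a good place to push, 110 mm above the table. Moves with the lever; its x axis points into the lever, towards the grip.
- red_lever (a joint): turn of the red lever, rad: 0 = fully out (its spring holds it there), 0.24 = against its stop, still about 15 mm short of the grip. The spring takes about 1.5 N at red_pad to start and 5 N to reach the stop, which is hard: 10 to 20 N is a firm push, over 45 N is forcing it. The travel at red_pad is about 24 mm. It springs back by itself when let go.
- grey_handle: the other handle, just like red_handle in form, size and axes, but with a GREY lever; on its own foot board. Not to be worked.
- grey_lever (a joint): turn of the grey lever, rad: 0 = fully out. Same make as the red one.
- tin_red: small steel tin, 40 mm diameter, 45 mm tall, loose, standing on the far part of the red handle's foot board. Bystander. Origin: centre of its underside.
- tin_grey: small brass tin, 40 mm diameter, 45 mm tall, loose, standing on the far part of the grey handle's foot board. Bystander. Origin: centre of its underside.
- pill_jar: amber pill jar, 42 mm diameter, 75 mm tall, loose, between the two stands. Bystander. Origin: centre of its underside.
- screwdriver: orange screwdriver 170 mm long, loose, lying between the robot and the stands. Bystander. Origin: near the middle of its length.
- lotion: blue lotion bottle, 54 mm diameter, 160 mm tall, loose, beyond the stands. Bystander. Origin: centre of its underside.
- mug: white mug, 80 mm diameter, 90 mm tall, loose, beyond the stands. Bystander. Origin: centre of its underside.
- spec_case: dark brown spectacle case 60 x 155 x 40 mm, loose, left of the robot. Bystander. Origin: centre of its underside.

How it is judged:
By the outcome, as a careful person would: the job done as asked, in the order asked, and still so for the second after the job is handed in, while the arm keeps its last pose, push and grip.
It also fails if it takes over 42 s, if anything falls off the work surface, if the arm or the gripper's body presses on something with over 40 N, if the wrist force passes 120 N, or if a joint passes its speed limit or range.

## Working session

There is one attempt and no reset: what is moved stays moved. The work goes in short steps, Python scripts to look and compute and a tool call to move; the robot and the scene stay as the last step left them, time stands still between calls to the robot, and variables do not carry over. Pictures are saved under pics/ and viewed, about 8 in all and at most 12, crops included, and the job is handed in when it is done.

Besides the shell and the picture viewer there is one more tool, called after ">>>" as name(argument=value, ...) on one line, values as JSON. servo_tool: Moves the arm, as the interface text tells. Scaled input: -1 to 1 covers 20 cm each way for a shift and pi rad each way for a turn. Its arguments: {"type":"object","properties":{"slide":{"type":"array","items":{"type":"array","items":{"type":"number"}}},"rot":{"type":"array","items":{"type":"array","items":{"type":"number"}}},"claw":{"type":"array","items":{"type":"number"}}},"required":["slide","rot","claw"]}

```bash
mkdir -p pics
cat > h.py <<'E'
import numpy as np, cv2
from plant import *
def K(c):
    f=240/np.tan(np.radians(c["vertical_fov"])/2)
    return np.array([[f,0,c["cx"]],[0,f,c["cy"]],[0,0,1]])
def ray(c,uv):
    n=cv2.undistortPoints(np.array(uv,float).reshape(-1,1,2),K(c),np.array(c["D"],float)).reshape(-1,2)
    return np.c_[n,np.ones(len(n))]@np.array(c["rotation"]).T
def atz(c,uv,z):
    d=ray(c,uv);p=np.array(c["position"]);return p+d*((z-p[2])/d[:,2])[:,None]
def cloud(c,m):
    v,u=np.nonzero(m&(c["depth"]>0))
    return np.array(c["position"])+ray(c,np.c_[u,v])*c["depth"][v,u][:,None]
E
python3 - <<'E'
from h import *
np.set_printoptions(precision=3,suppress=True)
print(get_obs(),grip_depth)
for n in("top","side"):
    c=capture(n);cv2.imwrite(f"pics/{n}1.png",c["frame"][...,::-1]);print(n,c["position"],np.array(c["rotation"]).tolist())
    for q,z in(("red_pad",110),("red_handle",0),("red_blade",110),("red_grip",110),("grey_handle",0),("pill_jar",0),("screwdriver",10),("spec_case",0)):
        r=mark_of(q,n)[:2]
        for d in r: print(q,np.array(d["xy"]),d["confidence"],atz(c,d["xy"],z)[0])
    s=silhouettes("red_blade",n)
    for d in s[:2]:
        P=cloud(c,d["pixels"]);print("blade",d["confidence"],d["box"],len(P),np.percentile(P,[2,50,98],axis=0))
E
```

```text
{'time': 0.0, 'joint_positions': array([ 1.184,  0.343,  1.525, -0.   ,  1.275, -0.146]), 'dq': array([ 0.   ,  0.   ,  0.   ,  0.001,  0.   , -0.   ]), 'tau': array([ -0.   , -43.124, -24.423,   0.072,   0.056,  -0.   ]), 'tool_pos': array([125.049, 509.48 , 226.05 ]), 'tcp_rot': array([-3.14 , -0.   ,  2.901]), 'contact_force': array([-0.363,  0.117,  0.815]), 'moment': array([0.046, 0.035, 0.036]), 'grip_width': 91.9415337004775} 18.8
top [393.067  48.133 966.739] [-2.9585296844540943, -0.019234590466697954, -1.5486213448305306]Traceback (most recent call last):
  File "<stdin>", line 8, in <module>
  File "h.py", line 10, in atz
    d=ray(c,uv);p=np.array(c["position"]);return p+d*((z-p[2])/d[:,2])[:,None]
                                                               ~^^^^^
IndexError: too many indices for array: array is 1-dimensional, but 2 were indexed
```

```bash
sed -i 's/@np.array(c\["rotation"\]).T/@Rotation.from_euler("xyz",c["rotation"]).as_matrix().T/; 1a from scipy.spatial.transform import Rotation' h.py
python3 - <<'E'
from h import *
np.set_printoptions(precision=3,suppress=True)
for n in("top","side"):
    c=capture(n);cv2.imwrite(f"pics/{n}1.png",c["frame"][...,::-1]);print(n,c["position"],c["rotation"])
    for q,z in(("red_pad",110),("red_handle",0),("red_blade",110),("red_grip",110),("grey_handle",0),("pill_jar",0),("screwdriver",10),("spec_case",0)):
        r=mark_of(q,n)[:2]
        for d in r: print(q,np.array(d["xy"]),d["confidence"],atz(c,d["xy"],z)[0])
    s=silhouettes("red_blade",n)
    for d in s[:2]:
        P=cloud(c,d["pixels"]);print("blade",d["confidence"],d["box"],len(P),np.percentile(P,[2,50,98],axis=0))
E
```

```text
top [393.067  48.133 966.739] [-2.959 -0.019 -1.549]
red_pad [261.7 275.7] 0.73 [480.61  146.347 110.   ]
red_pad [237.  256.8] 0.48 [516.303 196.241 110.   ]
red_handle [242.1 258.4] 0.73 [528.867 203.818   0.   ]
red_blade [215.3 276.5] 0.97 [476.649 236.328 110.   ]
red_grip [221.4 250.9] 0.63 [527.151 227.501 110.   ]
grey_handle [420.8 253.1] 0.86 [ 550.584 -191.655    0.   ]
pill_jar [335.7 233.9] 0.65 [589.164  -1.262   0.   ]
screwdriver [344.3 326.4] 0.89 [386.885 -22.327  10.   ]
spec_case [155.5 362.5] 0.8 [299.509 378.528   0.   ]
blade 0.91 [214.2, 263.6, 285.2, 292.3] 439 [[454.712 107.093 105.424]
 [474.631 164.616 117.329]
 [498.484 232.944 121.089]]
side [ 217.923 -908.476  639.914] [-2.074 -0.009 -0.327]
red_pad [290.2 211.4] 0.79 [491.351 144.332 110.   ]
red_handle [301.1 239.1] 0.66 [531.788 194.647   0.   ]
red_blade [275.7 195.4] 0.7 [480.506 246.389 110.   ]
red_grip [297.1 195.8] 0.93 [532.216 227.079 110.   ]
grey_handle [366.  329.5] 0.55 [ 550.451 -198.691    0.   ]
screwdriver [265.2 294.2] 0.65 [384.566 -32.653  10.   ]
spec_case [210.3 221. ] 0.66 [318.185 372.957   0.   ]
blade 0.81 [271.2, 194.7, 300.2, 219.7] 224 [[456.911 101.502 103.314]
 [477.576 150.986 114.129]
 [499.359 227.773 120.6  ]]
blade 0.28 [251.7, 187.9, 349.4, 259.1] 3681 [[434.325  92.5     4.81 ]
 [512.615 184.216  18.845]
 [618.156 296.535 125.739]]
```

View pics/top1.png

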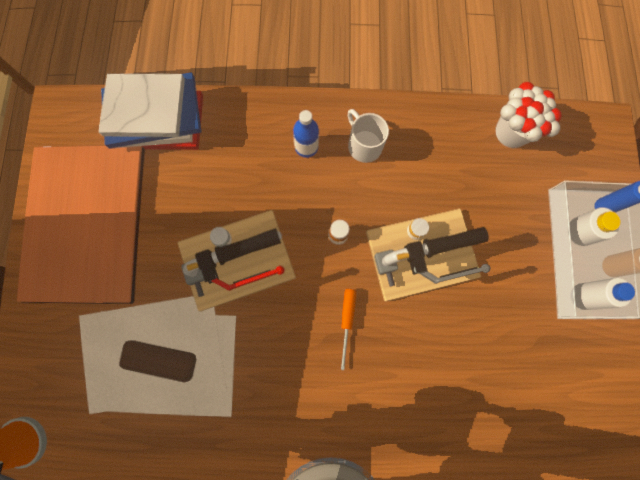

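View pics/side1.png

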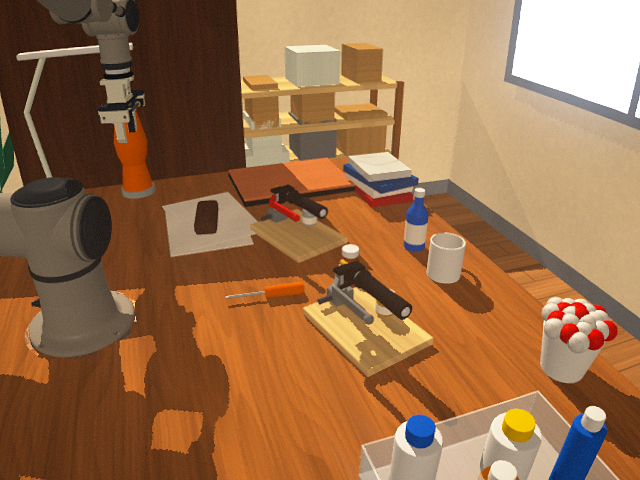

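Top view: the red handle is at about px (240,260), with its lever running (215,277)→(281,270) and yaw about +0.3. The grey handle is at (425,255). There is an orange vase near the gripper's start (top (20,440)). Next I'll refine the yaw and the pad position, and check the vase.

Run:
```python
from h import *
np.set_printoptions(precision=3,suppress=True)
for n in("top","side"):
    c=capture(n);f=c["frame"].astype(int)
    for q in("red_handle","red_grip"):
        for d in silhouettes(q,n)[:1]:
            P=cloud(c,d["pixels"]); P=P[(P[:,2]>110)&(P[:,2]<140)] 
            u,s,v=np.linalg.svd(P[:,:2]-P[:,:2].mean(0),full_matrices=False);a=v[0]*np.sign(v[0,1])
            print(n,q,d["confidence"],d["box"],len(P),P.mean(0),"yaw",np.arctan2(-a[0],a[1]))
    m=(f[...,0]>110)&(f[...,1]<50)&(f[...,2]<50); b=np.zeros_like(m); b[185:300,200:310]=1; m&=b
    P=cloud(c,m);P=P[(P[:,2]>95)&(P[:,2]<135)]
    print("red",len(P),np.percentile(P,[2,50,98],axis=0))
    t=P[P[:,2]>110]; 
    for th in (0.28,0.31,0.34):
        X=t[:,:2]@[np.cos(th),np.sin(th)];Y=t[:,:2]@[-np.sin(th),np.cos(th)]
        print(th,"Ymin/max",Y.min(),Y.max(),[ (round(y-Y.min()),np.round(np.percentile(X[abs(Y-y)<8],[5,50,95]),1)) for y in np.arange(Y.min()+15,Y.min()+110,15)])
c=capture("top");m=np.zeros((480,640),bool);m[415:475,0:45]=1
P=cloud(c,m);P=P[P[:,2]>20];print("vase",np.percentile(P,[2,50,98],axis=0))
```

```text
top red_handle 0.71 [179.2, 207.9, 296.3, 309.5] 2038 [513.128 198.107 121.504] yaw 0.31954219891319663
top red_grip 0.56 [213.1, 227.8, 278.1, 265.1] 964 [537.676 176.07  121.662] yaw 0.3629421163395538
red 343 [[454.615 107.124 111.793]
 [471.637 167.887 117.883]
 [496.091 234.711 121.385]]
0.28 Ymin/max -35.906977772713496 101.54245847849681 [(15, array([498.9, 503.2, 508.5])), (30, array([499.4, 503.1, 507. ])), (45, array([497.9, 501.5, 505.5])), (60, array([497. , 500.5, 504.4])), (75, array([495.5, 499.1, 503. ])), (90, array([494.3, 497.9, 501.9])), (105, array([492.6, 496.2, 500.1]))]
0.31 Ymin/max -51.05803209206584 86.00977254221107 [(15, array([497.9, 502.3, 507.5])), (30, array([499.1, 502.6, 506.6])), (45, array([498. , 501.4, 505.5])), (60, array([497.4, 501.1, 505. ])), (75, array([496.5, 500.1, 504.1])), (90, array([495.9, 498.8, 503.2])), (105, array([494.6, 498. , 502.1]))]
0.34 Ymin/max -66.16313762884911 70.4405906093911 [(15, array([496.5, 501.3, 506.2])), (30, array([498.4, 501.8, 505.6])), (45, array([497.6, 501. , 505.1])), (60, array([497.4, 500.9, 505.2])),
[... 706 characters left out ...]
]))]
0.31 Ymin/max -54.1821699603412 81.15971682328069 [(15, array([499.8, 502. , 504.9])), (30, array([499.5, 501.8, 503.7])), (45, array([498.3, 500.8, 503.6])), (60, array([497.9, 499.5, 505.2])), (75, array([497.2, 499.1, 507.5])), (90, array([495.9, 498.8, 504. ])), (105, array([496. , 498.3, 506.3]))]
0.34 Ymin/max -69.35742063085151 65.50205386566547 [(15, array([496.7, 500.7, 503.5])), (30, array([498.9, 500.8, 502.8])), (45, array([498. , 500.1, 503.2])), (60, array([497.9, 499.6, 505.1])), (75, array([497.5, 499.3, 508. ])), (90, array([496.8, 499.5, 504.7])), (105, array([497.3, 499.7, 507.8]))]
vase [[ 84.54  611.4    20.499]
 [134.105 625.515  63.68 ]
 [165.195 667.167 141.783]]
```

>>> servo_tool(slide=[[-0.19,-0.156,0],[-0.385,-0.31,0],[-0.58,-0.47,0],[-0.77,-0.625,0],[-0.965,-0.78,0]], rot=[[0,0,0.027],[0,0,0.054],[0,0,0.081],[0,0,0.108],[0,0,0.136]], claw=[0,0,0,0,0])

```text
time: 2.08
tool_pos: [276.2, 311.1, 226.9]
tcp_rot: [3.141, 0.0, 2.471]
contact_force: [1.0, 1.1, -0.5]
grip_width: 46.1
```

>>> servo_tool(slide=[[-0.25,-0.065,0],[-0.5,-0.13,0],[-0.75,-0.19,0],[-0.96,-0.25,0],[-0.96,-0.25,0]], rot=[[0,0,0.034],[0,0,0.068],[0,0,0.102],[0,0,0.136],[0,0,0.136]], claw=[0,0,0,0,0])

```text
time: 2.7
tool_pos: [396.6, 152.2, 226.7]
tcp_rot: [3.141, 0.0, 2.041]
contact_force: [-0.2, 0.2, -0.2]
grip_width: 0.9
```

>>> servo_tool(slide=[[-0.237,0.044,0.1],[-0.237,0.044,0.3],[-0.237,0.044,0.5],[-0.237,0.044,0.67],[-0.237,0.044,0.67]], rot=[[0,0,0],[0,0,0],[0,0,0],[0,0,0],[0,0,0]], claw=[0,0,0,0,0])

```text
time: 3.32
tool_pos: [422.6, 116.7, 91.1]
tcp_rot: [-3.137, -0.002, 2.048]
contact_force: [-0.1, 0.9, 0.6]
grip_width: 0.1
```

Run:
```python
from h import *
print(get_obs())
ims=[]
for n,(a,b,x,y) in(("top",(220,330,170,330)),("side",(150,270,190,350))):
    c=capture(n); ims.append(cv2.resize(c["frame"][a:b,x:y],(640,440 if n=="top" else 480),interpolation=cv2.INTER_CUBIC))
    d=mark_of("red_pad",n)[:1]
    for r in d: print(r,atz(c,r["xy"],110))
im=cv2.resize(np.hstack([ims[0],ims[1][:440]]),(800,275));cv2.imwrite("pics/p3.png",im[...,::-1])
```

```text
{'time': 3.325, 'joint_positions': array([ 9.39553280e-02,  3.64153607e-01,  1.93223868e+00,  3.95364302e-04,
        8.50577038e-01, -3.83353764e-01]), 'dq': array([-0.0027085 , -0.04960667, -0.0607035 , -0.00013805,  0.0380527 ,
        0.00043876]), 'tau': array([-1.99980615e-01, -3.57572901e+01, -1.67304075e+01,  3.71292466e-02,
       -4.25914535e-01,  3.14491217e-04]), 'tool_pos': array([422.62048693, 116.65810638,  91.14748282]), 'tcp_rot': array([-3.13671683e+00, -2.28536432e-03,  2.04783829e+00]), 'contact_force': array([-0.05245387,  0.88855108,  0.57046236]), 'moment': array([-0.07446958,  0.05200692,  0.02096127]), 'grip_width': 0.09726840632336554}
{'xy': [288.7, 212.3], 'confidence': 0.62} [[486.63295687 140.68551807 110.        ]]
```

View pics/p3.png

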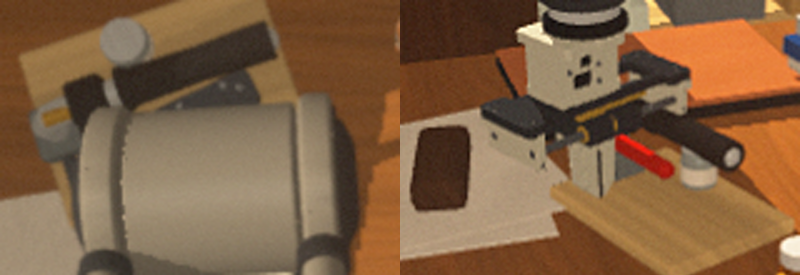

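>>> servo_tool(slide=[[0,0.06,0],[-0.01,0.12,0],[-0.02,0.16,0],[-0.02,0.175,0],[-0.02,0.175,0]], rot=[[0,0,0],[0,0,0],[0,0,0],[0,0,0],[0,0,0]], claw=[0,0,0,0,0])

```text
time: 4.15
tool_pos: [457.6, 128.5, 92.5]
tcp_rot: [-3.141, -0.0, 2.046]
contact_force: [-0.4, 0.0, -0.4]
grip_width: 0.3
```

>>> servo_tool(slide=[[0,0.02,0],[0,0.04,0],[-0.005,0.055,0],[-0.01,0.07,0],[-0.01,0.07,0]], rot=[[0,0,0],[0,0,0],[0,0,0],[0,0,0],[0,0,0]], claw=[0,0,0,0,0])

```text
time: 4.78
tool_pos: [471.0, 132.9, 92.6]
tcp_rot: [-3.141, 0.0, 2.046]
contact_force: [-1.8, -5.0, 0.1]
grip_width: 0.4
```

Run:
```python
from h import *
c=capture("side");cv2.imwrite("pics/p4.png",cv2.resize(c["frame"][170:250,240:340],(800,640),interpolation=cv2.INTER_CUBIC)[:600,:,::-1])
print(get_obs()["contact_force"],get_obs()["moment"])
```

```text
[-1.36888091 -3.77654157 -0.23815741] [-0.60324494  0.26494365 -0.04086877]
```

View pics/p4.png

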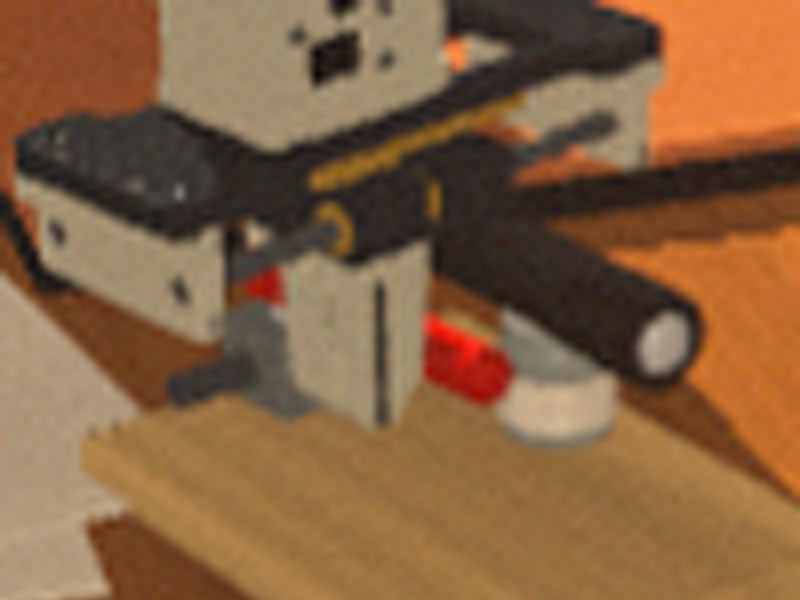

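>>> servo_tool(slide=[[-0.015,0.01,0],[-0.02,0.02,0],[-0.027,0.032,0],[-0.03,0.04,0],[-0.03,0.04,0]], rot=[[0,0,0],[0,0,0],[0,0,0],[0,0,0],[0,0,0]], claw=[0,0,0,0,0])

```text
time: 5.45
tool_pos: [480.7, 131.6, 92.6]
tcp_rot: [-3.141, -0.0, 2.046]
contact_force: [-3.9, 0.7, -0.3]
grip_width: 0.9
```

>>> servo_tool(slide=[[-0.002,0.01,0],[-0.004,0.02,0],[-0.006,0.03,0],[-0.006,0.03,0]], rot=[[0,0,0],[0,0,0],[0,0,0],[0,0,0]], claw=[0,0,0,0])

```text
time: 5.95
tool_pos: [486.8, 132.9, 92.6]
tcp_rot: [-3.141, 0.0, 2.046]
contact_force: [-4.2, -2.5, -0.5]
grip_width: 0.1
```

>>> servo_tool(slide=[[-0.001,0.005,0],[-0.002,0.01,0],[-0.002,0.01,0]], rot=[[0,0,0],[0,0,0],[0,0,0]], claw=[0,0,0])

```text
time: 6.32
tool_pos: [488.3, 133.3, 92.6]
tcp_rot: [-3.14, 0.0, 2.046]
contact_force: [-5.2, -3.3, 1.0]
grip_width: 0.3
```

>>> servo_tool(slide=[[-0.001,0.005,0],[-0.002,0.01,0],[-0.002,0.01,0]], rot=[[0,0,0],[0,0,0],[0,0,0]], claw=[0,0,0])

```text
time: 6.7
tool_pos: [488.7, 133.5, 92.5]
tcp_rot: [-3.137, -0.001, 2.047]
contact_force: [-9.8, -6.4, 3.8]
grip_width: 0.4
```

>>> servo_tool(slide=[[0,0.003,0],[0,0.003,0],[0,0.003,0],[0,0.003,0],[0,0.003,0]], rot=[[0,0,0],[0,0,0],[0,0,0],[0,0,0],[0,0,0]], claw=[0,0,0,0,0])

```text
time: 7.32
tool_pos: [488.9, 133.5, 92.5]
tcp_rot: [-3.136, -0.001, 2.047]
contact_force: [-11.8, -6.1, 5.7]
grip_width: 0.6
```

>>> servo_tool(slide=[[0,0,0],[0,0,0],[0,0,0],[0,0,0]], rot=[[0,0,0],[0,0,0],[0,0,0],[0,0,0]], claw=[0,0,0,0])

```text
time: 7.82
tool_pos: [488.8, 133.5, 92.5]
tcp_rot: [-3.136, -0.001, 2.047]
contact_force: [-11.2, -5.9, 5.7]
grip_width: 0.8
```

Run:
```python
from h import *
c=capture("side");cv2.imwrite("pics/p5.png",cv2.resize(c["frame"][170:250,240:340],(800,640),interpolation=cv2.INTER_CUBIC)[:600,:,::-1])
print(get_obs()["contact_force"],get_obs()["tool_pos"])
```

```text
[-12.36749977  -6.24499696   4.79560288] [488.85947586 133.52869473  92.43955011]
```

View pics/p5.png

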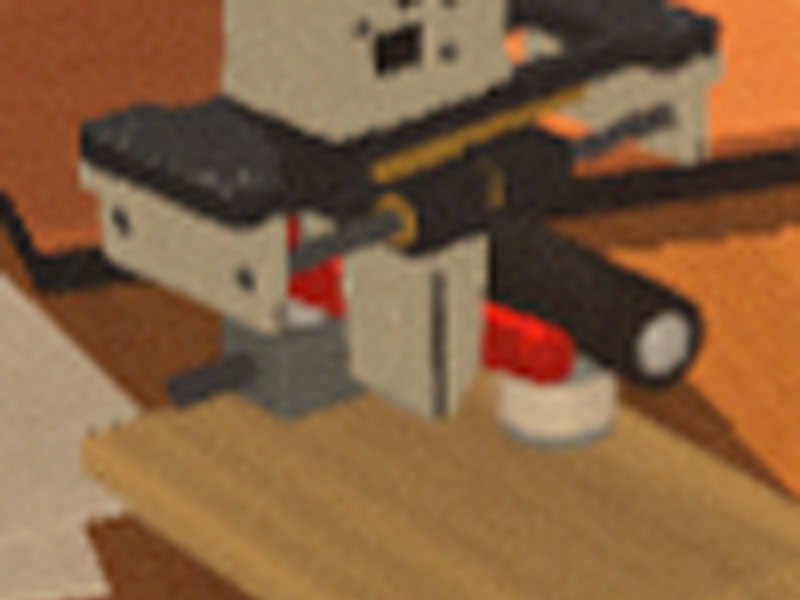

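The picture shows the lever swung in, with a gap to the grip and the body above the grip. Measured travel is about 24.5 mm, and it stops hard at about 14 N. Now I'll release it.

>>> servo_tool(slide=[[0.015,-0.06,0],[0.035,-0.12,0],[0.045,-0.18,0],[0.045,-0.24,0],[0.045,-0.24,0]], rot=[[0,0,0],[0,0,0],[0,0,0],[0,0,0],[0,0,0]], claw=[0,0,0,0,0])

```text
time: 8.5
tool_pos: [444.2, 120.3, 93.0]
tcp_rot: [3.141, 0.0, 2.046]
contact_force: [0.2, -0.3, -0.4]
grip_width: 0.6
```

>>> servo_tool(slide=[[0,0,0],[0,0,0],[0,0,0],[0,0,0]], rot=[[0,0,0],[0,0,0],[0,0,0],[0,0,0]], claw=[0,0,0,0])

```text
time: 9.0
tool_pos: [444.5, 120.7, 92.6]
tcp_rot: [3.142, -0.0, 2.046]
contact_force: [0.0, -0.6, 0.5]
grip_width: 0.4
```

Run:
```python
from h import *
c=capture("side");cv2.imwrite("pics/p6.png",cv2.resize(c["frame"][170:250,240:340],(800,640),interpolation=cv2.INTER_CUBIC)[:600,:,::-1])
print(get_obs()["contact_force"],get_obs()["tool_pos"],[d for d in mark_of("red_pad","side")[:1]])
```

```text
[-0.55513548  0.10727577 -0.06267175] [444.46718463 120.63071586  92.66295068] [{'xy': [289.7, 212.0], 'confidence': 0.41}]
```

View pics/p6.png

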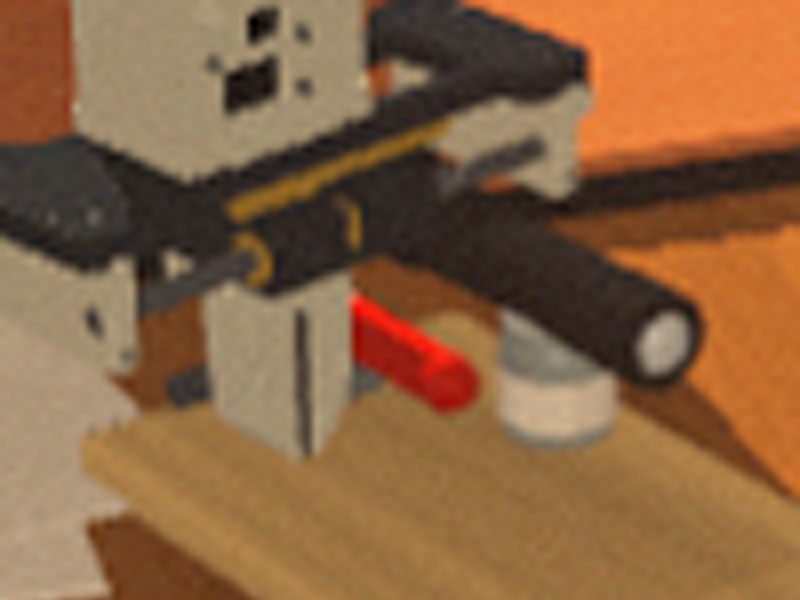

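Lever sprang out (ball end at crop px (450,385), against (550,360) pressed), the fingers are clear and the force is about 0. Second push:

>>> servo_tool(slide=[[0,0.06,0],[0,0.11,0],[-0.012,0.14,0],[-0.025,0.17,0],[-0.033,0.19,0]], rot=[[0,0,0],[0,0,0],[0,0,0],[0,0,0],[0,0,0]], claw=[0,0,0,0,0])

```text
time: 9.72
tool_pos: [480.7, 132.2, 92.3]
tcp_rot: [-3.14, -0.001, 2.046]
contact_force: [-4.4, 0.9, 0.0]
grip_width: 0.5
```

>>> servo_tool(slide=[[-0.005,0.015,0],[-0.01,0.03,0],[-0.012,0.04,0],[-0.012,0.045,0],[-0.012,0.048,0]], rot=[[0,0,0],[0,0,0],[0,0,0],[0,0,0],[0,0,0]], claw=[0,0,0,0,0])

```text
time: 10.35
tool_pos: [488.6, 133.6, 92.3]
tcp_rot: [-3.136, -0.001, 2.047]
contact_force: [-11.2, -4.3, 4.3]
grip_width: 0.4
```

>>> servo_tool(slide=[[0,0.003,0],[0,0.003,0],[0,0.003,0],[0,0.003,0]], rot=[[0,0,0],[0,0,0],[0,0,0],[0,0,0]], claw=[0,0,0,0])

```text
time: 10.85
tool_pos: [488.6, 133.6, 92.3]
tcp_rot: [-3.135, -0.001, 2.047]
contact_force: [-11.3, -5.4, 5.9]
grip_width: 0.5
```

Run:
```python
from h import *
c=capture("side");cv2.imwrite("pics/p7.png",c["frame"][120:360,180:500,::-1].repeat(2,0).repeat(2,1))
print(get_obs()["contact_force"],get_obs()["tool_pos"],get_obs()["time"])
```

```text
[-11.42888498  -5.74992455   3.60056547] [488.63625324 133.64137954  92.2528896 ] 10.9
```

View pics/p7.png

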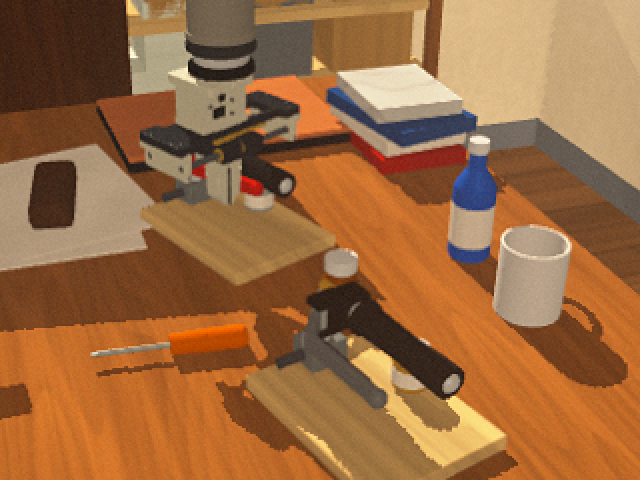

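The lever is held in again at the same stop position (x 488.6) with about 13 N. Everything else is standing where it was.

```bash
python3 -c "
from plant import *
print(close_job())"
```

```text
the job is handed in; nothing more can be done
None
```

I pushed the red lever in with the backs of the shut fingers until it met its stop and held it there for about a second. I then backed off fully, pushed it to the stop again, and handed the job in at about 11 s still holding it.

- **Stop:** Both pushes ended at the same place, TCP x of 488.9 and 488.6 mm. At the stop the force rose while the tool barely moved. Estimated travel at the pad was about 24.5 mm, against the 24 mm given.
- **Force:** About 14 N on the first hold and 13 N on the second, so a firm push and well short of forcing it.
- **Release:** The picture showed the lever sprung out and clear of the fingers, with contact force near zero.
- **Surroundings:** In the last picture the grey handle and the loose things stood where they were, and there was a gap between lever and grip. I did not measure that gap.
- **Disagreements:** The network's pad positions differed from my own by up to about 12 mm, so I used the lever's outline from the camera depth, and the contact point agreed with it. A sideways force of about 4 N early in the first push looked like friction. It reversed once I followed the lever's arc.

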